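Turned leg onto the sloped drying stand

TASK

A freshly oiled furniture leg stands on its square end on the bench. Lay it down on its side on the blue mat and let go, then take it again across its waist and set it on the empty sloped drying stand, square end on the low saddle and tenon in the V fork, like the leg already drying on the other stand. Leave that leg, its stand and everything else on the bench undisturbed, and lower the leg each time rather than letting it drop or topple.

Things in the scene. Friction and masses are not known exactly. Their poses are not given: they have to be found in the camera images.
- leg: the leg to move, at first standing upright on its square end: brown turned furniture leg, 200 mm, 150 g. Along its z from the origin (centre of the square end): square pommel 40 x 40 mm (faces square to its x and y) from 0 to 65 mm; round waist 31-33 mm across, 70 to 145; ring 40 across, 145 to 155; round tenon 24 across, 155 to 200. Centre of mass at 76 mm.
- leg_pommel (a point): point on the leg's axis 28 mm from the square end: this belongs over the saddle
- leg_waist (a point): point on the leg's axis 90 mm from the square end, on the round waist (31 mm across): a good place to grip across
- leg_tenon (a point): point on the leg's axis 180 mm from the square end, on the tenon: this belongs over the V fork
- mat: blue felt mat fixed to the bench, 260 mm (its x) by 170 mm (its y), 5 mm thick; origin at the centre of its underside
- stand: the empty stand: plywood base 200 x 80 x 15 mm with two dark steel supports 14 mm thick, 152 mm apart: at -x (robot side) a flat saddle, at +x a higher V fork. A leg on it lies in the x-z plane rising 10 degrees towards +x, its axis 115 mm over the base's middle, its pommel end at (-102, 0, 97) mm. Origin at the centre of the underside; fixed, left or right of the full one.
- stand_saddle (a point): where leg_pommel must come to lie: on the axis of a leg lying on the empty stand, 20 mm above the saddle's face (56 mm wide)
- stand_fork (a point): where leg_tenon must come to lie: on the axis of a leg lying on the empty stand, 17 mm above the bottom of the 90-degree V (42 mm across at its mouth)
- stand_full: the other stand, same shape and size, fixed, with a finished leg on it; leave alone
- leg_done: the finished leg on the other stand, same shape as the leg to move; leave alone
- jar: amber glass jar with steel lid, 66 mm across, 85 mm tall, upright; origin at the centre of its underside; bystander, leave alone
- mallet: dark wood turner's mallet standing on its head, 84 mm across, 225 mm tall; origin at the centre of its underside; bystander, leave alone
- tin: flat brass-coloured wax tin, 72 mm across, 28 mm tall; origin at the centre of its underside; bystander, leave alone
- block: cork sanding block 100 x 60 x 35 mm; origin at the centre of its underside; bystander, leave alone
- gouge: turning tool lying flat, pale wooden handle, 275 mm long, about 28 mm tall; origin under the ferrule, blade along +x; bystander, leave alone

How it is judged:
On the way:
1. the leg lies on its side, level within 4 degrees, on the blue mat (pommel and tenon both over the mat), at rest and free of the fingers for 0.3 s (angle between leg's own z axis and vertical between 1.5 and 1.64 rad and contact force between leg and mat above 0.3 N and contact force between leg and the fingers below 0.05 N and linear speed of leg below 0.03 m/s and x of leg_pommel in the frame of mat between -0.13 and 0.13 m and y of leg_pommel in the frame of mat between -0.085 and 0.085 m and x of leg_tenon in the frame of mat between -0.13 and 0.13 m and y of leg_tenon in the frame of mat between -0.085 and 0.085 m), for 0.3 s.
At the end, for the whole second after the job is handed in: The leg lies at rest on the empty stand, released: the pommel flat on the low saddle and the tenon down in the V fork (heights within 4 mm of seated), leg_pommel within 12 mm along and 10 mm across the stand of the saddle point, leg_tenon within 12 mm along and 5 mm across of the fork point (x of leg_pommel in the frame of stand between -0.08685 and -0.06285 m and y of leg_pommel in the frame of stand between -0.01 and 0.01 m and z of leg_pommel in the frame of stand between 0.0978 and 0.1058 m and x of leg_tenon in the frame of stand between 0.06285 and 0.08685 m and y of leg_tenon in the frame of stand between -0.005 and 0.005 m and z of leg_tenon in the frame of stand between 0.1242 and 0.1322 m and contact force between leg and stand above 0.3 N and linear speed of leg below 0.02 m/s and angular speed of leg below 0.2 rad/s); the robot touches nothing.
It fails at once if the leg is pressed or struck against the mat or the empty stand with over 60 N (contact force between leg and mat above 60 N or contact force between leg and stand above 60 N).
It fails at once if the leg, out of the fingers, drops faster than 0.6 m/s or topples faster than 8.5 rad/s: lower it, and let it go no more than about 25 degrees from level and no more than about 10 mm up (contact force between leg and the fingers below 0.05 N and (linear speed of leg above 0.6 m/s or angular speed of leg above 8.5 rad/s)).
It fails at once if the finished leg on the other stand is moved by more than 8 mm (distance of leg_done from where it was at the start of the episode above 0.008 m).
It fails at once if the jar, mallet, wax tin, sanding block or turning tool is moved by more than 20 mm (distance of any of jar, mallet, tin, block, gouge from where it was at the start of the episode above 0.02 m).
It also fails if it takes over 54 s, if anything falls off the work surface, if the arm or the gripper's body presses on something with over 40 N, if the wrist force passes 120 N, or if a joint passes its speed limit or range.

ROBOT

A 6-joint arm with a two-finger parallel gripper is mounted at the origin on the work surface. World frame = base frame: x ahead of the robot, y to its left, z up, the work surface at z = 0. Lengths are in m, angles in rad, forces in N, time in s.
With the tool pointing down it reaches from about 0.25 to 0.725 m from the base axis. Payload 4 kg.
Tool frame: the origin (TCP) lies midway between the tips of the shut fingers; the grasp point (between the pads) lies 19 mm behind it; z points along the fingers, y is the line along which they close (so a half turn about z gives the same grasp; the last joint's range is limited). The gripper opens to 85 mm and grips with 20 to 120 N. Pads are 22 mm wide; open, the fingers measure 114 mm over their backs; the gripper's body (76 mm by 85 mm) begins 54 mm behind the grasp point. The pads swing forward as they close: fully open they stand 13 mm farther back than shut.
Start: joints at [-1.259, 0.241, 0.005, 1.335, 0, 1.571], TCP at [0.153, -0.476, 0.231] pointing down, gripper open.
Joint ranges: [-2.72, 2.72], [-1.05, 1.87], [-1.09, 1.28], [-1.99, 2.15], [-1.42, 1.44], [-3.14, 3.14]. Speed limits (rad/s): [2.79, 2.79, 3.14, 3.14, 3.14, 3.14].

INTERFACE

Orientations are given as a unit quaternion [x, y, z, w].
In Python, from workcell import monitor, vision, job gives the robot as it stands.
- The arm moves only by the tool move_arm, never from a script. Its argument "moves" is a list that holds one entry, the list of rows, each a list of 5 numbers: the shift along the world's x, y, z in m, then the turn about the world's z in degrees, then the opening in per cent of the stroke, from 0 (shut) to 100 (fully open). In form: [[[x, y, z, turn, gripper], ...]]. A call has 1 to 5 rows; each row is the pose to reach, as a shift and turn from the pose commanded when the call began; what a row does not reach only later rows make up. A row lasts 1/8 s, in which the tool goes at most 62.5 mm and 10.7 degrees, less where a joint would pass 70% of its speed; a pose out of reach is approached as far as the arm can. A call with a gripper value outside its range is refused whole. The fingers move at their own pace and stop on an object; the grip force is fixed at half the most. Time passes only in rows, so rows that repeat a pose let the fingers close. It gives the time, the measured TCP pose, the force, the opening and the grip force at its end, in the units of the state.
- monitor.get_obs(): the state, without advancing time (a new reading comes with each control period).
- vision.camera(name): name is "scene" or "top" or "wrist"; returns a dict with "color" (384x512x3 uint8, red, green, blue), "camera_matrix" (3x3 intrinsics, pixels), "k1" (the pictures are not rectified: a ray, as slopes to the right and down, at radius r is drawn at 1 + k1 r^2 times it, then the intrinsics apply), "eye" and "attitude" of the camera in the world; the wrist camera has in their place "hand_eye" (4x4, takes a point from camera to tool coordinates, whose origin is the TCP and whose axes are the flange's). Camera axes: x right, y up, looking along -z (the intrinsics and any distortion apply to the point x, -y, -z); pixel columns grow to the right and rows downward; lengths in m; the calibration is good to about 2 mm. A picture is of the moment at which its call begins: read the wrist's pose just before it. There is no depth.
- job.job_done(): hands the job in; it is judged then, once.
The state is a dict: "clock": time; "joint_pos": joint angles; "joint_vel": joint speeds; "tau": joint torques, N m; "eef_pos": TCP position; "tool_rot": TCP orientation; "ft_force": force on the tool from outside, world axes, zero at the start; "ft_torque": the same for the moment, N m; "grip_width": finger opening in m; "grasp_force": force on a finger pad.
Only numpy, scipy, OpenCV 4.12 (cv2) and the standard library are available. Lean on these libraries where they do the work, as an engineer would, in place of code of your own. Each camera call takes 0.05 s, during which the arm holds its last target. There are 200 camera calls.

## Working session

There is one attempt and no reset: what is moved stays moved. The work goes in short steps, Python scripts to look and compute and a tool call to move; the robot and the scene stay as the last step left them, time stands still between calls to the robot, and variables do not carry over. Pictures are saved under pics/ and viewed, at most 10 in all, crops included, and the job is handed in when it is done.

Besides the shell and the picture viewer there is one more tool, called after "Call:" as name([rows], argument=value, ...), one row to a line, values as JSON. move_arm: Moves the arm, as the interface text tells. Its arguments: {"type":"object","properties":{"moves":{"type":"array","items":{"type":"array","items":{"type":"array","items":{"type":"number"}}}}},"required":["moves"]}

```bash
mkdir -p pics; cat > h.py <<'E'
from workcell import monitor, vision, job
import numpy as np, cv2, pickle
from scipy.spatial.transform import Rotation as R
def snap(name,fn=None):
    o=monitor.get_obs(); c=vision.camera(name)
    if name=="wrist":
        T=np.eye(4);T[:3,:3]=R.from_quat(o["tool_rot"]).as_matrix();T[:3,3]=o["eef_pos"]
        c["M"]=T@np.array(c["hand_eye"])
    else:
        M=np.eye(4);a=np.array(c["attitude"],float)
        M[:3,:3]=a if a.shape==(3,3) else R.from_quat(a).as_matrix();M[:3,3]=c["eye"];c["M"]=M
    pickle.dump(c,open(f"{fn or name}.pkl","wb"))
    if fn: cv2.imwrite(f"pics/{fn}.png",cv2.cvtColor(c["color"],cv2.COLOR_RGB2BGR))
    return c
def load(fn): return pickle.load(open(f"{fn}.pkl","rb"))
def ray(c,u,v):
    K=np.array(c["camera_matrix"]);x=(u-K[0,2])/K[0,0];y=(v-K[1,2])/K[1,1]
    p=np.array([x,y]);q=p.copy()
    for _ in range(20): q=p/(1+c["k1"]*(q@q))
    return c["M"][:3,3],c["M"][:3,:3]@np.array([q[0],-q[1],-1])
def at(c,u,v,z):
    o,d=ray(c,u,v);return o+d*(z-o[2])/d[2]
def proj(c,P):
    q=c["M"][:3,:3].T@(np.array(P)-c["M"][:3,3]);x=q[0]/-q[2];y=-q[1]/-q[2];s=1+c["k1"]*(x*x+y*y)
    K=np.array(c["camera_matrix"]);return np.round([K[0,0]*x*s+K[0,2],K[1,1]*y*s+K[1,2]],1)
E
python3 - <<'E'
from h import *
for n in ["scene","top"]:
    c=snap(n,n);print(n,c["M"].round(3).tolist(),c["k1"])
a=[cv2.imread(f"pics/{n}.png") for n in("scene","top")]
cv2.imwrite("pics/s2.png",cv2.resize(a[0],(800,600),interpolation=cv2.INTER_CUBIC))
cv2.imwrite("pics/t2.png",cv2.resize(a[1],(800,600),interpolation=cv2.INTER_CUBIC))
print(monitor.get_obs())
E
```

```text
scene [[0.746, -0.425, 0.513, 1.287], [0.666, 0.464, -0.584, -0.85], [0.01, 0.777, 0.629, 0.993], [0.0, 0.0, 0.0, 1.0]] -0.13838724612460007
top [[0.007, 0.994, -0.111, 0.438], [-1.0, 0.006, -0.005, -0.049], [-0.005, 0.111, 0.994, 1.346], [0.0, 0.0, 0.0, 1.0]] -0.16899732135421147
{'clock': 0.1, 'joint_pos': array([-1.25899479e+00,  2.41319425e-01,  3.87779287e-03,  1.33519848e+00,
       -2.20389226e-05,  1.57078522e+00]), 'joint_vel': array([-8.41243572e-04, -2.34549669e-03,  4.80867159e-03,  3.78205061e-04,
       -1.23082536e-03, -3.26420407e-05]), 'tau': array([-3.08111912e-04, -3.73138404e+01,  2.53010345e+01,  1.08483891e-02,
        4.28804896e-06, -3.13813594e-06]), 'eef_pos': array([ 0.15321006, -0.47536435,  0.23051826]), 'tool_rot': array([ 9.87870785e-01,  1.55275439e-01, -1.54023407e-04, -9.09004172e-04]), 'ft_force': array([ 0.79016782, -0.43890653, -0.28627808]), 'ft_torque': array([ 0.06354555,  0.03522431, -0.03980969]), 'grasp_force': 0.0, 'grip_width': 0.08544964085240075}
```

View pics/s2.png

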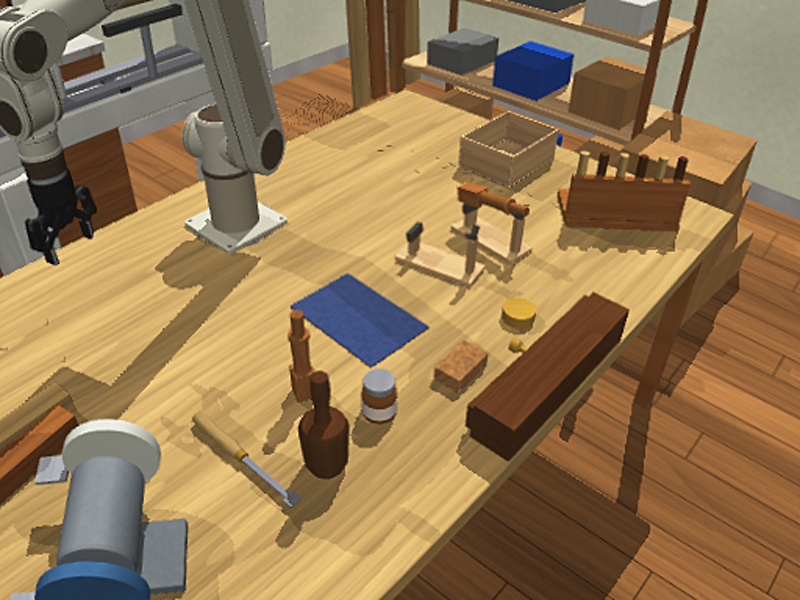

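View pics/t2.png

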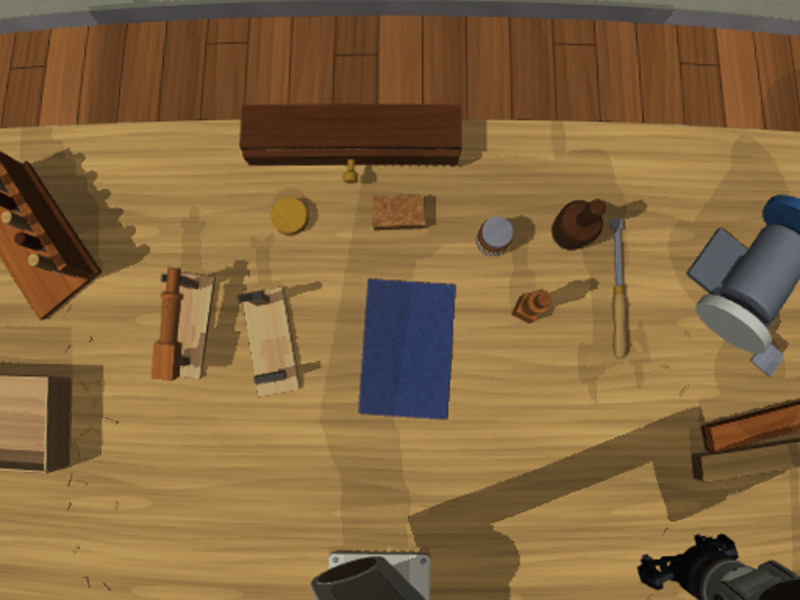

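```bash
python3 - <<'E'
from h import *
c=load("top");s=load("scene");f=1.5625
def A(u,v,z):return at(c,u/f,v/f,z)
print("mat",[A(u,v,.005).round(3)[:2].tolist() for u,v in[(369,280),(455,286),(447,418),(360,412)]])
print("stand",[A(u,v,.015).round(3)[:2].tolist() for u,v in[(245,298),(283,288),(299,387),(260,396)]])
print("saddle",A(270,378,.08).round(3),"fork",A(262,298,.12).round(3))
print("legtop",A(542,298,.2).round(3), "scene",at(s,297/f,313/f,.2).round(3))
print("jar",A(497,230,.085),"mallet top",A(597,209,.225),"gouge",A(620,290,.02),A(620,355,.02),A(617,220,.01))
for n,box,k in(("top",(90,160,390,290),2.5),):
    x0,y0,x1,y1=box;im=cv2.cvtColor(c["color"],cv2.COLOR_RGB2BGR)[y0:y1,x0:x1]
    cv2.imwrite("pics/tc.png",cv2.resize(im,None,fx=k,fy=k,interpolation=cv2.INTER_CUBIC))
E
```

```text
mat [[0.617, 0.024], [0.606, -0.143], [0.353, -0.128], [0.363, 0.038]]
stand [[0.579, 0.263], [0.599, 0.189], [0.409, 0.154], [0.391, 0.229]]
saddle [0.426 0.198 0.08 ] fork [0.568 0.208 0.12 ]
legtop [ 0.562 -0.274  0.2  ] scene [ 0.564 -0.279  0.2  ]
jar [ 0.70051613 -0.21518115  0.085     ] mallet top [ 0.7090853  -0.36497714  0.225     ] gouge [ 0.59853869 -0.46369472  0.02      ] [ 0.47260052 -0.46066725  0.02      ] [ 0.73948848 -0.4655745   0.01      ]
```

View pics/tc.png

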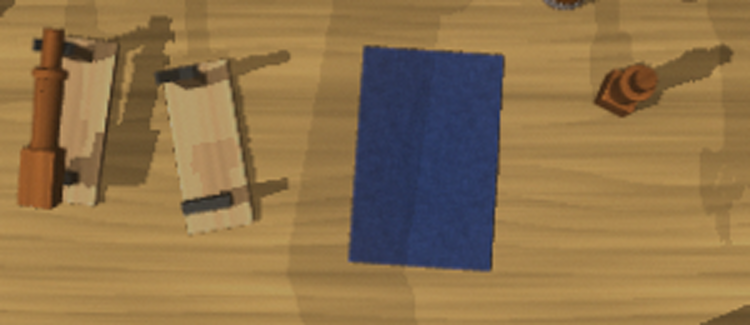

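Call:
move_arm([
  [[0.05,0.02,0.06,0,100],[0.1,0.05,0.12,0,100],[0.15,0.08,0.12,0,100],[0.21,0.1,0.12,0,100],[0.26,0.12,0.12,0,100]],
])

```text
clock: 0.72
eef_pos: [0.3982, -0.3618, 0.3513]
tool_rot: [0.988, 0.155, 0.0, 0.001]
ft_force: [0.3, -0.9, 0.2]
grip_width: 0.0856
grasp_force: 0.0
```

Call:
move_arm([
  [[0.05,0.03,0,0,100],[0.1,0.06,0,0,100],[0.13,0.085,0,0,100],[0.13,0.085,0,0,100]],
])

```text
clock: 1.23
eef_pos: [0.5285, -0.2753, 0.349]
tool_rot: [0.987, 0.158, -0.001, -0.001]
ft_force: [-0.3, -0.1, 0.5]
grip_width: 0.0851
grasp_force: 0.0
```

```bash
python3 - <<'E'
from h import *
c=snap("wrist","w1");o=monitor.get_obs()
print(np.array(c["hand_eye"]).round(3).tolist(),c["camera_matrix"][0][0],o["eef_pos"],R.from_quat(o["tool_rot"]).as_matrix()[:,1].round(3),o["joint_pos"].round(3))
print(proj(c,[.562,-.275,.2]),proj(c,[.562,-.275,0]))
E
```

```text
[[0.001, 0.952, 0.306, 0.078], [1.0, -0.001, 0.0, -0.0], [0.0, 0.306, -0.952, -0.143], [0.0, 0.0, 0.0, 1.0]] 271.31264219589923 [ 0.52729831 -0.27652496  0.34946485] [ 0.309 -0.951 -0.001] [-0.483  0.441  0.595  1.726 -0.     2.344]
[268.  145.3] [264.3 127.8]
```

View pics/w1.png

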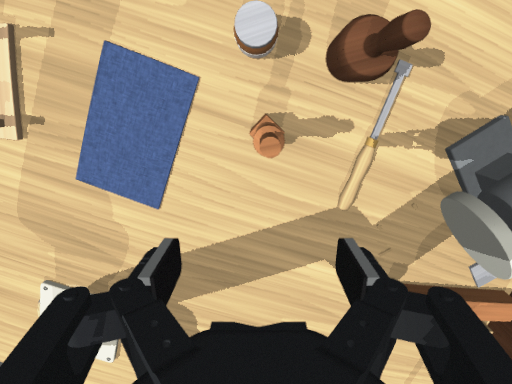

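```bash
python3 - <<'E'
from h import *
c=load("w1");im=cv2.cvtColor(c["color"],cv2.COLOR_RGB2BGR)[100:170,225:315]
cv2.imwrite("pics/w1c.png",cv2.resize(im,None,fx=8,fy=8,interpolation=cv2.INTER_CUBIC))
E
```

```text
(no output)
```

View pics/w1c.png

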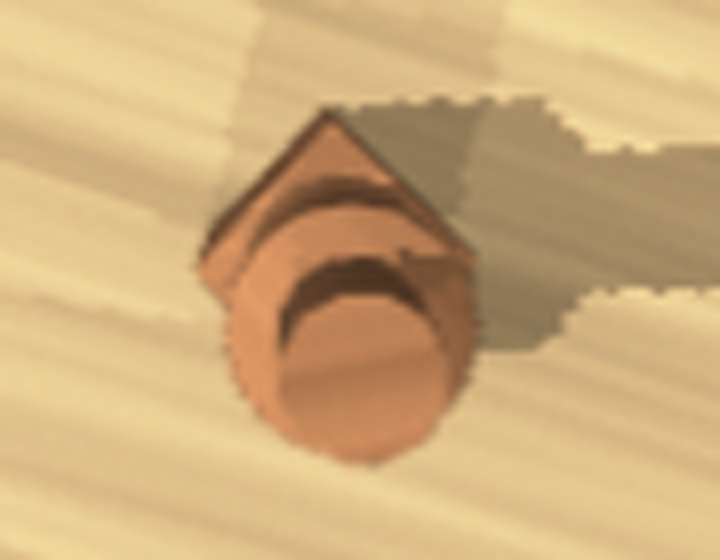

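```bash
python3 - <<'E'
from h import *
c=load("w1")
f=lambda u,v,z:at(c,225+u/8,100+v/8,z)
a,l,r=[f(*p,.065) for p in((327,116),(203,242),(470,248))]
for d in(l-a,r-a):print(np.degrees(np.arctan2(d[1],d[0])),np.linalg.norm(d))
print("pommel ctr",(l+r)/2,"tenon",f(362,375,.2))
E
```

```text
153.10432495152162 0.03372665356200598
-113.50176346244245 0.0374672839266026
pommel ctr [ 0.56458712 -0.27725021  0.065     ] tenon [ 0.56117063 -0.27787052  0.2       ]
```

Call:
move_arm([
  [[0.01,0,0,10,100],[0.02,0,0,20,100],[0.03,0,0,30,100],[0.034,-0.001,0,40,100],[0.034,-0.001,0,50,100]],
])

```text
clock: 1.9
eef_pos: [0.5596, -0.28, 0.3505]
tool_rot: [0.829, 0.56, -0.0, -0.0]
ft_force: [-0.6, 0.3, -0.2]
grip_width: 0.0857
grasp_force: 0.0
```

Call:
move_arm([
  [[0,0,0,10,100],[0,0,0,20,100],[0,0,0,30,100],[0,0,0,40,100],[0,0,0,50,100]],
])

```text
clock: 2.52
eef_pos: [0.5593, -0.28, 0.3509]
tool_rot: [0.515, 0.857, -0.0, -0.0]
ft_force: [-0.3, -0.9, 0.7]
grip_width: 0.0856
grasp_force: 0.0
```

Call:
move_arm([
  [[0,0,0,10,100],[0,0,0,20,100],[0,0,0,30,100],[0,0,0,37,100],[0,0,0,37,100]],
])

```text
clock: 3.15
eef_pos: [0.5595, -0.2798, 0.3509]
tool_rot: [0.219, 0.976, -0.0, -0.0]
ft_force: [0.2, 1.0, 0.3]
grip_width: 0.0857
grasp_force: 0.0
```

```bash
python3 - <<'E'
from h import *
o=monitor.get_obs()
y=R.from_quat(o["tool_rot"]).as_matrix();print(o["eef_pos"],np.degrees(np.arctan2(y[1,1],y[0,1])),y[:,2],o["joint_pos"].round(3))
E
```

```text
[ 0.5594889  -0.27977665  0.35085811] 64.66636789919124 [-3.82720144e-04 -1.26470515e-04 -9.99999919e-01] [-0.464  0.517  0.718  1.773 -0.    -0.021]
```

Call:
move_arm([
  [[0.002,0.002,-0.06,0,100],[0.002,0.002,-0.12,0,100],[0.002,0.002,-0.165,0,100],[0.002,0.002,-0.181,0,100],[0.002,0.002,-0.181,0,100]],
])

```text
clock: 3.78
eef_pos: [0.5621, -0.2769, 0.1696]
tool_rot: [0.218, 0.976, 0.0, -0.001]
ft_force: [0.6, 0.3, 0.1]
grip_width: 0.0853
grasp_force: 0.0
```

Call:
move_arm([
  [[0,0,0,0,40],[0,0,0,0,20],[0,0,0,0,10],[0,0,0,0,10],[0,0,0,0,10]],
])

```text
clock: 4.4
eef_pos: [0.5632, -0.277, 0.1709]
tool_rot: [0.218, 0.976, -0.0, 0.001]
ft_force: [-0.2, -0.2, 5.2]
grip_width: 0.0223
grasp_force: 58.9
```

Call:
move_arm([
  [[0,0,0.03,0,10],[-0.01,0.02,0.04,5,10],[-0.04,0.06,0.04,10,10],[-0.075,0.1,0.04,16,10],[-0.11,0.145,0.04,22,10]],
])

```text
clock: 5.03
eef_pos: [0.4509, -0.1303, 0.2088]
tool_rot: [0.026, 1.0, 0.0, -0.001]
ft_force: [0.7, 0.6, -0.9]
grip_width: 0.0223
grasp_force: 58.9
```

Call:
move_arm([
  [[-0.035,0.045,0,0,10],[-0.06,0.075,0,0,10],[-0.068,0.086,0,0,10],[-0.068,0.086,0,0,10]],
])

```text
clock: 5.52
eef_pos: [0.3846, -0.0454, 0.2097]
tool_rot: [0.027, 1.0, -0.0, 0.0]
ft_force: [0.9, 0.5, -1.0]
grip_width: 0.0224
grasp_force: 59.0
```

```bash
python3 - <<'E'
from h import *
o=monitor.get_obs()
y=R.from_quat(o["tool_rot"]).as_matrix();print(o["eef_pos"],np.degrees(np.arctan2(y[1,1],y[0,1])),o["ft_force"])
c=snap("scene","s3");im=cv2.cvtColor(c["color"],cv2.COLOR_RGB2BGR)[100:280,100:340]
cv2.imwrite("pics/s3c.png",cv2.resize(im,None,fx=3,fy=3,interpolation=cv2.INTER_CUBIC))
E
```

```text
[ 0.38461651 -0.04536307  0.20971934] 86.9376357332484 [ 0.90330084  0.46739317 -0.97058263]
```

View pics/s3c.png

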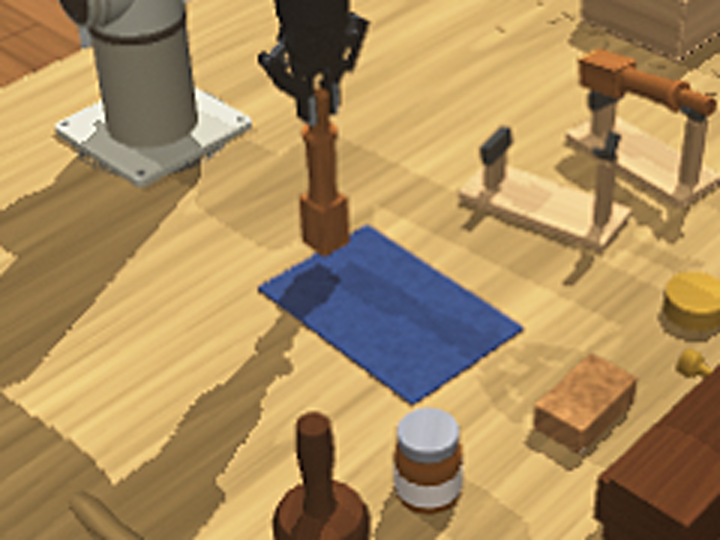

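Call:
move_arm([
  [[0,0,-0.02,0,10],[0,0,-0.03,0,10],[0,0,-0.034,0,10],[0,0,-0.036,0,10],[0,0,-0.036,0,10]],
])

```text
clock: 6.2
eef_pos: [0.3862, -0.0463, 0.176]
tool_rot: [0.028, 1.0, -0.0, 0.002]
ft_force: [-3.4, -0.6, 11.1]
grip_width: 0.0224
grasp_force: 60.7
```

Call:
move_arm([
  [[0.016,-0.001,0,0,10],[0.033,-0.002,0,0,10],[0.033,-0.002,0,0,10]],
])

```text
clock: 6.58
eef_pos: [0.4196, -0.0482, 0.1751]
tool_rot: [0.028, 1.0, -0.0, 0.001]
ft_force: [-0.9, 0.0, 8.9]
grip_width: 0.0221
grasp_force: 61.9
```

Call:
move_arm([
  [[0.016,-0.001,-0.002,0,10],[0.032,-0.002,-0.0045,0,10],[0.032,-0.002,-0.0045,0,10]],
])

```text
clock: 6.95
eef_pos: [0.4506, -0.05, 0.1695]
tool_rot: [0.028, 1.0, -0.0, 0.0]
ft_force: [-0.5, -0.4, 6.1]
grip_width: 0.0225
grasp_force: 63.3
```

```bash
python3 - <<'E'
from h import *
c=snap("scene","s4");im=cv2.cvtColor(c["color"],cv2.COLOR_RGB2BGR)[100:240,150:320]
cv2.imwrite("pics/s4c.png",cv2.resize(im,None,fx=3,fy=3,interpolation=cv2.INTER_CUBIC))
E
```

```text
(no output)
```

View pics/s4c.png

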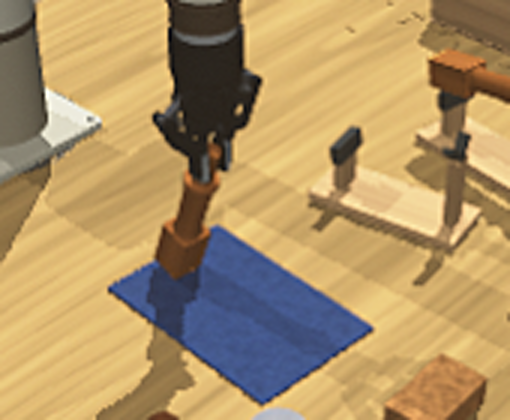

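Call:
move_arm([
  [[0.016,-0.001,-0.005,0,10],[0.031,-0.002,-0.011,0,10],[0.045,-0.003,-0.018,0,10],[0.059,-0.003,-0.027,0,10],[0.059,-0.003,-0.027,0,10]],
])

```text
clock: 7.62
eef_pos: [0.5106, -0.0529, 0.1418]
tool_rot: [0.027, 1.0, -0.0, 0.001]
ft_force: [1.3, -0.6, 4.9]
grip_width: 0.0224
grasp_force: 62.6
```

Call:
move_arm([
  [[0.014,-0.001,-0.01,0,10],[0.026,-0.001,-0.02,0,10],[0.037,-0.002,-0.032,0,10],[0.047,-0.003,-0.045,0,10],[0.047,-0.003,-0.045,0,10]],
])

```text
clock: 8.25
eef_pos: [0.5567, -0.0557, 0.096]
tool_rot: [0.027, 1.0, 0.0, 0.0]
ft_force: [2.7, -1.4, 4.4]
grip_width: 0.0224
grasp_force: 62.3
```

Call:
move_arm([
  [[0.009,-0.001,-0.014,0,10],[0.017,-0.001,-0.028,0,10],[0.024,-0.002,-0.043,0,10],[0.029,-0.002,-0.058,0,10],[0.029,-0.002,-0.058,0,10]],
])

```text
clock: 8.88
eef_pos: [0.5836, -0.0574, 0.0372]
tool_rot: [0.027, 1.0, 0.0, -0.002]
ft_force: [0.0, 0.3, 1.5]
grip_width: 0.0224
grasp_force: 64.4
```

Call:
move_arm([
  [[0.002,0,-0.01,0,10],[0.004,0,-0.018,0,10],[0.005,0,-0.024,0,10],[0.005,0,-0.024,0,10]],
])

```text
clock: 9.38
eef_pos: [0.5888, -0.0576, 0.0145]
tool_rot: [0.027, 1.0, 0.0, -0.001]
ft_force: [0.5, -0.1, 1.2]
grip_width: 0.0221
grasp_force: 65.2
```

```bash
python3 - <<'E'
from h import *
c=snap("scene","s5");print(monitor.get_obs()["eef_pos"]);im=cv2.cvtColor(c["color"],cv2.COLOR_RGB2BGR)[130:250,170:300]
cv2.imwrite("pics/s5c.png",cv2.resize(im,None,fx=4,fy=4,interpolation=cv2.INTER_CUBIC))
E
```

```text
[ 0.58880904 -0.05757792  0.01475061]
```

View pics/s5c.png

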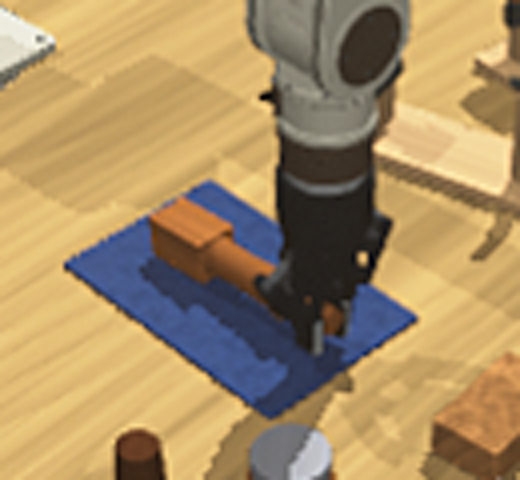

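Call:
move_arm([
  [[0,0,-0.002,0,10],[0,0,-0.004,0,10],[0,0,-0.004,0,10]],
])

```text
clock: 9.8
eef_pos: [0.5895, -0.0576, 0.0113]
tool_rot: [0.027, 1.0, -0.0, -0.0]
ft_force: [-1.8, -0.2, 1.7]
grip_width: 0.0222
grasp_force: 65.2
```

Call:
move_arm([
  [[0,0,0,0,40],[0,0,0,0,70],[0,0,0,0,100],[0,0,0,0,100],[0,0,0,0,100]],
])

```text
clock: 10.42
eef_pos: [0.5897, -0.0576, 0.0112]
tool_rot: [0.027, 1.0, 0.0, 0.0]
ft_force: [0.2, -0.1, 0.3]
grip_width: 0.0854
grasp_force: 0.0
```

Call:
move_arm([
  [[0,0,0.04,0,100],[-0.03,0.002,0.1,0,100],[-0.08,0.005,0.12,0,100],[-0.12,0.007,0.14,0,100],[-0.12,0.007,0.14,0,100]],
])

```text
clock: 11.05
eef_pos: [0.4681, -0.0506, 0.1532]
tool_rot: [0.027, 1.0, -0.0, 0.001]
ft_force: [0.3, 0.0, -0.3]
grip_width: 0.0856
grasp_force: 0.0
```

```bash
python3 - <<'E'
from h import *
c=snap("wrist","w2");o=monitor.get_obs();print(o["eef_pos"],o["clock"])
im=cv2.imread("pics/w2.png");cv2.imwrite("pics/w2b.png",cv2.resize(im,(800,600),interpolation=cv2.INTER_CUBIC))
E
```

```text
[ 0.46959949 -0.05065802  0.1524471 ] 11.1
```

View pics/w2b.png

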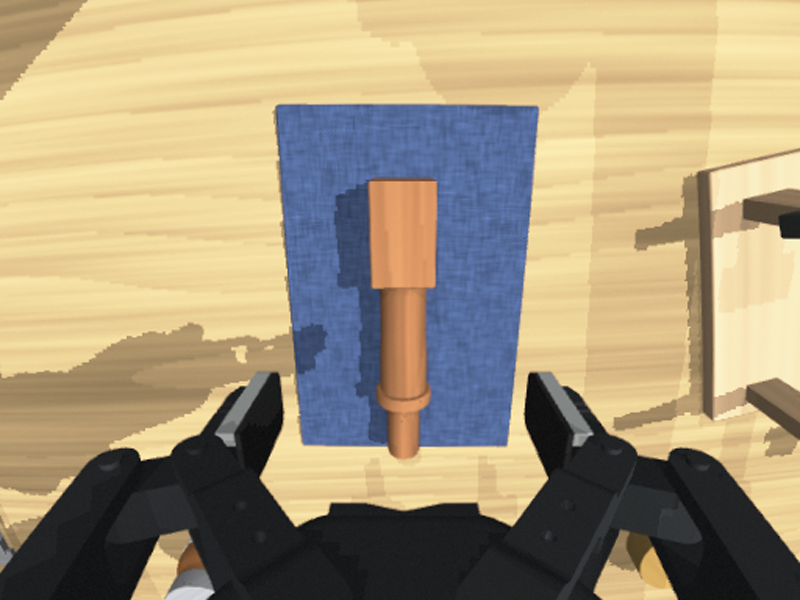

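```bash
python3 - <<'E'
from h import *
c=load("w2");f=lambda u,v,z:at(c,u/1.5625,v/1.5625,z).round(4)
print(f(402.5,180,.045),f(404,289,.045),f(404,440,.037),"waist",f(403.5,340,.041))
print("mat",f(277,104,.005),f(538,106,.005),f(508,445,.005),f(303,445,.005))
E
```

```text
[ 0.4009 -0.0475  0.045 ] [ 0.4666 -0.0502  0.045 ] [ 0.5843 -0.0565  0.037 ] waist [ 0.5029 -0.0525  0.041 ]
mat [ 0.3504 -0.1255  0.005 ] [0.3606 0.0418 0.005 ] [0.6187 0.0279 0.005 ] [ 0.6094 -0.1415  0.005 ]
```

Call:
move_arm([
  [[0.0215,-0.0015,-0.05,0,100],[0.0215,-0.0015,-0.1,0,100],[0.0215,-0.0015,-0.13,0,100],[0.0215,-0.0015,-0.142,0,100],[0.0215,-0.0015,-0.142,0,100]],
])

```text
clock: 11.72
eef_pos: [0.4912, -0.0521, 0.0084]
tool_rot: [0.027, 1.0, 0.0, -0.001]
ft_force: [-0.5, -0.5, 0.1]
grip_width: 0.0855
grasp_force: 0.0
```

Call:
move_arm([
  [[0,0,0,0,60],[0,0,0,0,35],[0,0,0,0,20],[0,0,0,0,20],[0,0,0,0,20]],
])

```text
clock: 12.35
eef_pos: [0.492, -0.0523, 0.0105]
tool_rot: [0.027, 1.0, -0.0, 0.001]
ft_force: [-0.4, -0.9, 5.5]
grip_width: 0.0301
grasp_force: 59.0
```

Call:
move_arm([
  [[0,0,0.02,0,20],[0,0,0.06,0,20],[0,0,0.11,2,20],[0,0.03,0.16,6,20],[0,0.06,0.21,9,20]],
])

```text
clock: 12.98
eef_pos: [0.4906, 0.0083, 0.2207]
tool_rot: [-0.051, 0.999, 0.0, -0.0]
ft_force: [1.4, 0.5, -1.2]
grip_width: 0.0301
grasp_force: 59.7
```

Call:
move_arm([
  [[0,0.04,0.03,4,20],[-0.01,0.07,0.03,4,20],[-0.01,0.08,0.03,4,20],[-0.01,0.08,0.03,4,20]],
])

```text
clock: 13.48
eef_pos: [0.4808, 0.088, 0.2487]
tool_rot: [-0.087, 0.996, -0.0, -0.0]
ft_force: [-1.2, -0.9, -2.0]
grip_width: 0.0301
grasp_force: 59.7
```

```bash
python3 - <<'E'
from h import *
c=snap("wrist","w3");o=monitor.get_obs();y=R.from_quat(o["tool_rot"]).as_matrix();print(o["eef_pos"],np.degrees(np.arctan2(y[1,1],y[0,1])),o["clock"],o["ft_force"])
for P in([.4208,.1956,.08],[.568,.222,.12],[.4945,.209,.015]):print(proj(c,P))
t=load("top")
a=cv2.cvtColor(c["color"],cv2.COLOR_RGB2BGR); 
p=proj(c,[.4945,.209,.05]).astype(int);x0=min(max(p[0]-100,0),512-220);y0=min(max(p[1]-90,0),384-240)
crop=cv2.resize(a[y0:y0+240,x0:x0+220],None,fx=2.5,fy=2.5,interpolation=cv2.INTER_CUBIC)
sm=cv2.resize(a,(240,180)); 
tc=cv2.cvtColor(t["color"],cv2.COLOR_RGB2BGR)[175:260,145:200];tc=cv2.resize(tc,None,fx=4.36,fy=4.36,interpolation=cv2.INTER_CUBIC)
W=np.zeros((600,800,3),np.uint8);W[:crop.shape[0],:crop.shape[1]]=crop
W[:180,555:795]=sm;h=tc[:410,:240];W[185:185+h.shape[0],555:555+h.shape[1]]=h
cv2.imwrite("pics/w3c.png",W);print(x0,y0)
E
```

```text
[0.48087221 0.08745516 0.24861442] 99.87118870446993 13.525 [ 0.05356894  0.34995977 -0.87111779]
[359.1 137.6]
[356.8 269.5]
[338.1 183.6]
245 101
```

View pics/w3c.png

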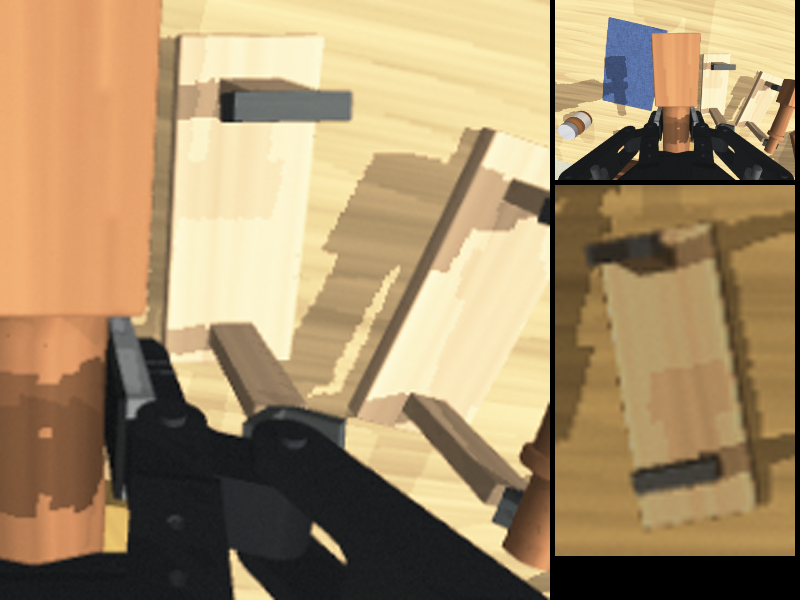

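```bash
python3 - <<'E'
from h import *
c=load("w3");t=load("top")
f=lambda u,v,z:at(c,245+u/2.5,101+v/2.5,z)[:2]
g=lambda u,v,z:at(t,145+(u-555)/4.36,175+(v-185)/4.36,z)[:2]
B=[f(181,35,.015),f(323,36,.015),f(290,362,.015),f(165,362,.015)]
print("w base",np.round(B,4).tolist(),"ctr",np.mean(B,0))
d=np.array([B[3]-B[0],B[2]-B[1]]);print(np.degrees(np.arctan2(d[:,1],d[:,0])),np.linalg.norm(d,axis=1),np.linalg.norm(B[0]-B[1]))
print("w saddle ctr",f(292,106,.0815))
print("t saddle",g(677,474,.0815),"t fork",g(628,246,.13))
C=[g(715,228,.015),g(752,503,.015),g(648,527,.015)];print("t base",np.round(C,4).tolist(),"ctr",(C[0]+C[2])/2)
d=C[0]-C[1];print(np.degrees(np.arctan2(d[1],d[0])),np.linalg.norm(d))
# held leg end edge in wrist image (crop right side x~160..147) 
print("leg end in small img row")
im=cv2.cvtColor(c["color"],cv2.COLOR_RGB2HSV)
for v in(60,70,80,90,120,150,190,210):
    m=(im[v,150:330,0]<14)&(im[v,150:330,1]>100);i=np.where(m)[0];print(v,(i.min()+150,i.max()+150) if len(i) else None)
u=260;m=(im[:,u,0]<14)&(im[:,u,1]>100);i=np.where(m)[0];print("col",u,i[:3])
E
```

```text
w base [[0.4054, 0.1562], [0.3915, 0.2332], [0.588, 0.2726], [0.6011, 0.1937]] ctr [0.49650594 0.21394161]
[10.84210179 11.3308206 ] [0.19929143 0.20035511] 0.07823000037939665
w saddle ctr [0.42657725 0.20002312]
t saddle [0.42809925 0.19711569] t fork [0.57173615 0.22259723]
t base [[0.5973, 0.1876], [0.4085, 0.1579], [0.3911, 0.2295]] ctr [0.49419287 0.20851834]
8.932061279846515 0.19107155154041383
leg end in small img row
60 None
70 (np.int64(239), np.int64(278))
80 (np.int64(206), np.int64(309))
90 (np.int64(206), np.int64(309))
120 (np.int64(208), np.int64(307))
150 (np.int64(210), np.int64(306))
190 (np.int64(212), np.int64(304))
210 (np.int64(213), np.int64(303))
col 260 [71 72 73]
```

Call:
move_arm([
  [[0,0.05,0,1,20],[0.0025,0.1,0,1,20],[0.0025,0.123,0,1,20],[0.0025,0.123,-0.02,1,20],[0.0025,0.123,-0.02,1,20]],
])

```text
clock: 14.15
eef_pos: [0.4827, 0.2095, 0.2271]
tool_rot: [-0.094, 0.996, -0.001, -0.002]
ft_force: [0.1, -0.2, -2.5]
grip_width: 0.0301
grasp_force: 59.9
```

Call:
move_arm([
  [[0,0,-0.04,0,20],[0,0,-0.075,0,20],[0,0,-0.095,0,20],[0,0,-0.105,0,20],[0,0,-0.105,0,20]],
])

```text
clock: 14.78
eef_pos: [0.4837, 0.2102, 0.1242]
tool_rot: [-0.094, 0.996, -0.0, -0.0]
ft_force: [0.2, -0.1, -1.1]
grip_width: 0.0301
grasp_force: 59.9
```

```bash
python3 - <<'E'
from h import *
c=snap("wrist","w4");s=snap("scene","s6");o=monitor.get_obs();y=R.from_quat(o["tool_rot"]).as_matrix();p=o["eef_pos"];print(p,np.degrees(np.arctan2(y[1,1],y[0,1])),o["clock"],o["ft_force"])
# predicted top edge of pommel end if level
d=np.array([np.cos(np.radians(10.9)),np.sin(np.radians(10.9)),0]);n=np.array([-d[1],d[0],0]);w=p+[0,0,.0145]
for a in(-.02,.02):print(proj(c,w-.0905*d+[0,0,.02]+a*n))
im=cv2.cvtColor(c["color"],cv2.COLOR_RGB2HSV)
M=((im[:,:,0]<14)&(im[:,:,1]>100))[:,190:330]
for v in(60,66,68,70,72,74,76,80,100,140):
    i=np.where(M[v])[0];print(v,(i.min()+190,i.max()+190,len(i)) if len(i) else None)
E
```

```text
[0.484517   0.21087123 0.12533066] 100.82853061003311 14.875 [-0.3436889   0.14613522 -1.52473299]
[205.3  73.1]
[312.7  73. ]
60 None
66 None
68 None
70 (np.int64(272), np.int64(291), 2)
72 (np.int64(207), np.int64(309), 103)
74 (np.int64(206), np.int64(310), 105)
76 (np.int64(206), np.int64(310), 104)
80 (np.int64(206), np.int64(309), 104)
100 (np.int64(207), np.int64(308), 100)
140 (np.int64(209), np.int64(306), 98)
```

Call:
move_arm([
  [[0,0,-0.003,0,20],[0,0,-0.006,0,20],[0,0,-0.009,0,20],[0,0,-0.012,0,20]],
])

```text
clock: 15.38
eef_pos: [0.4838, 0.2108, 0.1124]
tool_rot: [-0.095, 0.996, -0.0, 0.0]
ft_force: [-0.9, -0.9, 2.5]
grip_width: 0.0305
grasp_force: 60.2
```

Call:
move_arm([
  [[0,0,-0.002,0,20],[0,0,-0.004,0,20],[0,0,-0.004,0,20]],
])

```text
clock: 15.75
eef_pos: [0.4838, 0.2107, 0.1084]
tool_rot: [-0.094, 0.996, -0.0, 0.0]
ft_force: [-2.0, -2.7, 4.1]
grip_width: 0.03
grasp_force: 60.5
```

Call:
move_arm([
  [[0,-0.001,-0.002,0,20],[0,-0.0015,-0.004,0,20],[0,-0.0015,-0.004,0,20]],
])

```text
clock: 16.12
eef_pos: [0.4837, 0.2102, 0.1042]
tool_rot: [-0.095, 0.995, 0.001, 0.0]
ft_force: [-2.0, 1.7, 3.7]
grip_width: 0.0302
grasp_force: 60.7
```

Call:
move_arm([
  [[0,0,-0.002,0,20],[0,0,-0.004,0,20],[0,0,-0.004,0,20]],
])

```text
clock: 16.5
eef_pos: [0.4836, 0.2098, 0.1]
tool_rot: [-0.095, 0.995, 0.0, -0.0]
ft_force: [-2.3, 4.0, 3.4]
grip_width: 0.0305
grasp_force: 60.9
```

Call:
move_arm([
  [[0,0.0007,-0.001,0,20],[0,0.0007,-0.002,0,20],[0,0.0007,-0.002,0,20]],
])

```text
clock: 16.88
eef_pos: [0.4835, 0.2099, 0.098]
tool_rot: [-0.095, 0.996, -0.0, -0.0]
ft_force: [-1.3, 2.0, 4.4]
grip_width: 0.0304
grasp_force: 61.1
```

```bash
python3 - <<'E'
from h import *
c=snap("wrist","w5");o=monitor.get_obs();p=o["eef_pos"];print(p,o["ft_force"])
a=np.radians(10.9);h=np.array([np.cos(a),np.sin(a),0]);n=np.array([-h[1],h[0],0]);C=np.array([.4962,.2125,0])
im=cv2.cvtColor(c["color"],cv2.COLOR_RGB2HSV);M=((im[:,:,0]<14)&(im[:,:,1]>100))[:,190:330]
T=np.radians(10);u=h*np.cos(T)+[0,0,np.sin(T)];w=-h*np.sin(T)+[0,0,np.cos(T)]
E=C-.102*h+[0,0,.097]
for k in(-.02,.02):print("seated model end/shoulder corners",proj(c,E+.02*w+k*n),proj(c,E+.02*w+.065*u+k*n))
r=[v for v in range(384) if M[v].sum()>60];print(r[0])
for v in(r[0]+2,r[0]+40,r[0]+80):
    i=np.where(M[v])[0];print(v,i.min()+190,i.max()+190)
E
```

```text
[0.48349308 0.20997546 0.0980698 ] [-2.67167785  1.0209027   3.10418822]
seated model end/shoulder corners [211.6  69.9] [214.4 218. ]
seated model end/shoulder corners [304.7  69.9] [302. 218.]
73
75 212 302
113 212 302
153 213 301
```

Call:
move_arm([
  [[0,0.0005,-0.001,0,20],[0,0.0005,-0.002,0,20],[0,0.0005,-0.002,0,20]],
])

```text
clock: 17.3
eef_pos: [0.4835, 0.21, 0.0979]
tool_rot: [-0.094, 0.996, -0.0, 0.0]
ft_force: [-6.3, -1.8, 14.6]
grip_width: 0.0299
grasp_force: 62.2
```

Call:
move_arm([
  [[0,0,0.0015,0,20],[0,0,0.0015,0,45],[0,0,0.0015,0,70],[0,0,0.0015,0,90],[0,0,0.0015,0,90]],
])

```text
clock: 17.92
eef_pos: [0.4835, 0.2104, 0.0974]
tool_rot: [-0.095, 0.996, -0.0, -0.0]
ft_force: [0.0, -0.5, -0.5]
grip_width: 0.0768
grasp_force: 0.0
```

Call:
move_arm([
  [[0,0,0.03,0,90],[0,0,0.08,0,90],[0,0,0.12,0,90],[0,0,0.13,0,90],[0,0,0.13,0,90]],
])

```text
clock: 18.55
eef_pos: [0.4838, 0.2106, 0.2278]
tool_rot: [-0.095, 0.996, 0.0, 0.0]
ft_force: [-0.5, 0.4, 0.8]
grip_width: 0.0767
grasp_force: 0.0
```

```bash
python3 - <<'E'
from h import *
c=snap("wrist","w6");s=snap("top","t6");sc=snap("scene","s7");o=monitor.get_obs();print(o["eef_pos"],o["ft_force"],o["clock"])
a=np.radians(10.9);h=np.array([np.cos(a),np.sin(a),0]);n=np.array([-h[1],h[0],0]);C=np.array([.4962,.2125,0])
T=np.radians(10);u=h*np.cos(T)+[0,0,np.sin(T)];w=-h*np.sin(T)+[0,0,np.cos(T)];E=C-.102*h+[0,0,.097]
im=cv2.cvtColor(c["color"],cv2.COLOR_RGB2HSV);M=((im[:,:,0]<14)&(im[:,:,1]>100))[:,190:330]
for k in(-.02,.02):print("model",proj(c,E+.02*w+k*n),proj(c,E+.02*w+.065*u+k*n))
for k in(-.012,.012):print("tenon",proj(c,E+.160*u+k*n),proj(c,E+.2*u+k*n))
r=[v for v in range(384) if M[v].sum()>30];print(r[0],r[-1])
for v in range(r[0]+1,r[-1]+12,10):
    i=np.where(M[v])[0];print(v,(i.min()+190,i.max()+190) if len(i) else None)
# scene silhouette: new leg vs model
print("scene model end/tenon",[proj(sc,E+x*u).tolist() for x in(0,.03,.1,.2)],"done leg diff:")
b=load("top");D=np.abs(s["color"].astype(int)-b["color"]).sum(2)>90
mm=D.astype(np.uint8);nl,lb,st,ce=cv2.connectedComponentsWithStats(mm);print([(st[i].tolist(),ce[i].round().tolist()) for i in range(1,nl) if st[i][4]>25])
E
```

```text
[0.48263166 0.21014922 0.22579656] [-0.29959785  0.80507496 -0.14567126] 18.7
model [234.8  85.6] [235.5 159.1]
model [280.   85.6] [279.4 159.1]
tenon [245.9 250.9] [246.2 286.8]
tenon [269.1 250.9] [268.9 286.7]
88 250
89 (np.int64(236), np.int64(278))
99 (np.int64(236), np.int64(278))
109 (np.int64(236), np.int64(278))
119 (np.int64(235), np.int64(279))
129 (np.int64(235), np.int64(279))
139 (np.int64(236), np.int64(278))
149 (np.int64(237), np.int64(278))
159 (np.int64(237), np.int64(278))
169 (np.int64(243), np.int64(272))
179 (np.int64(243), np.int64(272))
189 (np.int64(243), np.int64(272))
199 (np.int64(243), np.int64(272))
209 (np.int64(243), np.int64(273))
219 (np.int64(243), np.int64(273))
229 (np.int64(243), np.int64(273))
239 (np.int64(240), np.int64(276))
249 (np.int64(241), np.int64(275))
259 (np.int64(247), np.int64(269))
scene model end/tenon [[257.9, 138.4], [265.0, 139.6], [282.0, 142.4], [307.6, 146.6]] done leg diff:
[([260, 159, 156, 155, 6555], [347.0, 235.0]), ([337, 159, 12, 26, 144], [342.0, 173.0]), ([63, 175, 209, 209, 16136], [135.0, 290.0]), ([193, 176, 10, 6, 44], [198.0, 178.0]), ([353, 177, 31, 17, 293], [368.0, 185.0]), ([191, 185, 21, 60, 784], [201.0, 216.0]), ([133, 199, 8, 18, 61], [136.0, 208.0]), ([375, 225, 10, 11, 40], [379.0, 231.0]), ([364, 261, 148, 73, 4038], [445.0, 298.0]), ([458, 271, 54, 18, 184], [490.0, 279.0]), ([261, 316, 38, 31, 392], [276.0, 330.0]), ([314, 318, 46, 53, 531], [334.0, 338.0]), ([407, 341, 105, 43, 2734], [460.0, 366.0]), ([251, 355, 16, 6, 50], [258.0, 357.0]), ([303, 374, 24, 10, 116], [318.0, 380.0])]
```

```bash
python3 -c "
from workcell import job;print(job.job_done())"
```

```text
the job is handed in; nothing more can be done
None
```

I laid the leg on the mat, let it go, took it again across the waist, set it on the empty stand and released it. By the wrist camera it lies about 2 mm from the seated position along the stand and centred across it. I handed the job in at about 18.7 s, but no verdict came back. I did not check separately that the other objects were undisturbed, though no contact with them showed up.

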